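Set up the blue microphone on its plinth

ROBOT

A 6-joint arm with a two-finger parallel gripper is mounted at the origin on the work surface. World frame = base frame: x ahead of the robot, y to its left, z up, the work surface at z = 0. Lengths are in mm, angles in rad, forces in N, time in s.
With the tool pointing down it reaches from about 350 to 925 mm from the base axis. Payload 6.4 kg.
Tool frame: the origin (TCP) lies at the very end of the fingers, on their centre line; the grasp point (between the pads) lies 19 mm behind it (ctrl.grasp_offset is the x of the grasp point in the tool frame, in mm); x points along the fingers, z is the direction in which the jaws open and shut, and the axes are right-handed (so a half turn about x gives the same grasp; the last joint's range is limited). The gripper opens to 85 mm and grips with 20 to 120 N. Pads are 22 mm wide; open, the fingers measure 114 mm over their backs; the gripper's body (76 mm by 85 mm) begins 54 mm behind the grasp point. The pads swing forward as they close: fully open they stand 13 mm farther back than shut.
Start: joints at [1.1, 0.245, 1.558, -0, 1.339, -0.174], TCP at [190.097, 621.592, 231.29] pointing down, gripper open.
Joint ranges: [-3.13, 3.13], [-1.02, 2.26], [0.13, 2.54], [-0.95, 4.09], [0.21, 2.88], [-2.74, 2.74]. Speed limits (rad/s): [2.57, 2.57, 3.14, 3.14, 3.14, 3.14].

INTERFACE

Orientations are given as a unit quaternion [w, x, y, z].
In Python, from bench import status, vision, ticket, regions_of, spot_point, ctrl gives the robot as it stands.
- The arm moves only by the shell command python3 -m creep 'ROWS'. ROWS is JSON, a list of rows, each an object of numbers: "dx", "dy", "dz": the shift along the tool's x, y, z in cm; "ax", "ay", "az": the turn, a rotation vector about the tool's x, y, z in degrees; "hand": the closure, from -1 (fully open) to 1 (shut). A call has 1 to 5 rows; each row is the pose to reach, as a shift and turn from the pose commanded when the call began, along the tool's axes at that moment; what a row does not reach only later rows make up. A row lasts 1/12 s, in which the tool goes at most 41.7 mm and 7.16 degrees, less where a joint would pass 70% of its speed; a pose out of reach is approached as far as the arm can. A call with a gripper value outside its range is refused whole. The fingers move at their own pace and stop on an object; the grip force is fixed at half the most. Time passes only in rows, so rows that repeat a pose let the fingers close. It gives the time, the measured TCP pose, the force and the opening at its end, in the units of the state.
- status.sense(): the state, without advancing time (a new reading comes with each control period).
- vision.grab_frame(name): name is "scene" or "top"; returns (picture, depth): 420x560x3 uint8, red, green, blue; 420x560 float32, mm along the optical axis (not along the pixel's ray), 0 where there is no reading.
- vision.get_calibration(name): a dict with "fx", "fy", "cx", "cy" (pixels), "D" ([k1, k2, p1, p2, k3] as OpenCV has them; the pictures are not rectified), "position" and "attitude" of the camera in the world. Camera axes: x right, y down, z forward; pixel columns grow to the right and rows downward; lengths in mm; the calibration is good to about 2 mm. A picture is of the moment at which its call begins. get_calibration takes no time and is no camera call.
- ticket.hand_in(): hands the job in, once; it reports no verdict.
Trained networks look in the newest picture that a camera, given by its name, has taken for a name from the list of things; names that differ only in an ending like _2 or _b are one class to them, and where a whole thing is asked for, a point or a joint stands for the part that bears it (a point fixed in the world has none). Each returns a list of dicts, best first, with "p" (0 to 1); they miss things now and then, are a little off and sometimes report something else, mostly with a low value. They report only what shows in the picture. A call takes as long as a camera call. They do not tell look-alikes from the thing itself.
- regions_of(camera, name): "region" (420x560 bool, what is visible of it).
- spot_point(camera, name): "at" ([x, y, z] in mm, in world coordinates, good to about 4 mm: a listed point, or the origin of a listed thing).
The state is a dict: "time": time; "joints": joint angles; "joint_velocities": joint speeds; "tau": joint torques, N m; "position": TCP position; "orientation": TCP orientation; "wrist_force": force on the tool from outside, world axes, zero at the start; "ft_torque": the same for the moment, N m; "opening": finger opening in mm.
Only numpy, scipy, OpenCV 4.12 (cv2) and the standard library are available. Lean on these libraries where they do the work, as an engineer would, in place of code of your own. Each camera call takes 0.05 s, during which the arm holds its last target.

TASK

Get the speaker's place ready for the broadcast: first lay the cork-topped wooden plinth on the black mat, inside the yellow outline and lined up with it, and let go of it. Then stand the blue-headed microphone upright in the middle of the plinth. Set both down gently without dropping them, and leave the grey-headed microphone where it is.

Things in the scene. Friction and masses are not known exactly. Their poses are not given: they have to be found in the camera images.
- mat: Thin black rubber mat fixed to the table, 150 mm long (its x) by 110 mm wide (its y), 3 mm thick; a yellow rectangular outline 118 x 66 mm is printed in its middle, long side along x. Origin: centre of its underside, at table height; z up. Its place and heading differ from run to run.
- plinth: Loose rectangular block of brown wood with a cork top, 110 mm long (its x), 58 mm wide (its y), 30 mm high, flat top, about 0.2 kg; lies flat on the table. Either end may face either way. It can be gripped across its 58 mm width. Origin: centre of its underside; z up.
- mic_blue: Loose desk microphone with a BLUE head, 130 mm high, about 0.35 kg, standing upright on a heavy round foot. Foot: disc 54 mm across, 12 mm high. Above it a stem 16 mm across, widening to a 28 mm collar at 66 mm; then a rigid round head 40 mm across, straight-sided from 79 to 116 mm height, with a rounded top at 130 mm. It is the same all round and can be gripped by the head from above. Origin: centre of the underside of the foot; z up, along the stem.
- mic_grey: The spare microphone, same shape and size as the blue one but with a GREY head; loose, to be left alone. Origin: centre of the underside of its foot; z up. The plinth and the two microphones change places between runs. (A mug, a recorder and headphones also lie on the far part of the table, beyond x = 0.74 m, and a laptop at its left near corner, beyond y = 0.38 m with x below 0.2 m; all are out of the way.)
Not all that is in view belongs to the job. Leave any green or orange look-alike of the mic_blue alone.

How it is judged (in metres and radians):
On the way, in this order (a step that is already met when the one before it is completed fails the run):
1. the plinth lies flat on the mat within the outline, lined up and let go, with no microphone on it yet (horizontal distance between plinth and mat below 0.015 m and angle between the x axis of plinth and the x axis of mat, either way round below 0.2 rad and z of plinth in the frame of mat below 0.008 m and angle between plinth's own z axis and vertical below 0.08 rad and linear speed of plinth below 0.03 m/s and contact force between the fingers and plinth below 0.2 N and horizontal distance between mic_blue and plinth above 0.08 m), for 0.2 s.
2. the blue microphone stands upright in the middle of the plinth, let go (horizontal distance between mic_blue and plinth below 0.015 m and z of mic_blue in the frame of plinth between 0.025 and 0.036 m and angle between mic_blue's own z axis and vertical below 0.1 rad and linear speed of mic_blue below 0.03 m/s and contact force between the fingers and mic_blue below 0.2 N), for 0.2 s.
At the end, for the whole second after the job is handed in: Plinth flat on the mat, centred within 15 mm and lined up within 0.2 rad (11 degrees); blue microphone upright (0.1 rad) on the plinth within 15 mm of its centre; both released and at rest; grey microphone upright within 30 mm of its start (all of step 2 and horizontal distance between plinth and mat below 0.015 m and angle between the x axis of plinth and the x axis of mat, either way round below 0.2 rad and z of plinth in the frame of mat below 0.008 m and angle between plinth's own z axis and vertical below 0.08 rad and linear speed of plinth below 0.03 m/s and contact force between the fingers and plinth below 0.2 N and distance of mic_grey from where it was at the start of the episode below 0.03 m and angle between mic_grey's own z axis and vertical below 0.1 rad); the robot touches nothing.
It fails at once if the blue microphone or the plinth is dropped or thrown (faster than 0.6 m/s, as from about 20 mm, with no finger on it) ((linear speed of mic_blue above 0.6 m/s and contact force between the fingers and mic_blue below 0.1 N) or (linear speed of plinth above 0.6 m/s and contact force between the fingers and plinth below 0.1 N)).
It fails at once if the blue microphone is tipped more than 0.5 rad (angle between mic_blue's own z axis and vertical above 0.5 rad).
It fails at once if the grey microphone is moved more than 30 mm or tipped over (distance of mic_grey from where it was at the start of the episode above 0.03 m or angle between mic_grey's own z axis and vertical above 0.5 rad).
It also fails if it takes over 58 s, if anything falls off the work surface, if the arm or the gripper's body presses on something with over 40 N, if the wrist force passes 120 N, or if a joint passes its speed limit or range.

## Working session

There is one attempt and no reset: what is moved stays moved. The work goes in short steps, Python scripts to look and compute and a shell command to move; the robot and the scene stay as the last step left them, time stands still between calls to the robot, and variables do not carry over. Pictures are saved under pics/ and viewed, and the job is handed in when it is done.

```bash
ls; mkdir -p pics; cat > h.py <<'E'
import numpy as np, cv2
from bench import status, vision, ticket, regions_of, spot_point, ctrl
def grab(n,f):
    p,d=vision.grab_frame(n); cv2.imwrite('pics/'+f,p[:,:,::-1]); return p,d
E
python3 - <<'E'
from h import *
print(status.sense())
for n in("scene","top"):
    p,d=grab(n,n+"0.png"); c=vision.get_calibration(n); print(n,c)
    np.savez(f"{n}0.npz",p=p,d=d)
print(ctrl.grasp_offset)
E
```

```text
pics
{'time': 0.0, 'joints': array([ 1.09990529e+00,  2.45804692e-01,  1.55905875e+00,  2.11924759e-06,
        1.33872324e+00, -1.74073192e-01]), 'joint_velocities': array([-0.00221494,  0.00117524, -0.00071876,  0.00018884, -0.0009066 ,
       -0.0005582 ]), 'tau': array([-2.66544041e-03, -4.29511213e+01, -3.26124036e+01, -3.45566550e-04,
        5.56959872e-03, -5.48557935e-06]), 'position': array([189.81999235, 621.05673263, 230.16229263]), 'orientation': array([ 0.56780486, -0.42088525,  0.56906711,  0.42025691]), 'wrist_force': array([-0.42067465, -0.36425916, -0.08240376]), 'ft_torque': array([ 0.01046324, -0.0036354 , -0.0301029 ]), 'opening': 85.50591912990879}
scene {'fx': 459.73481848733815, 'fy': 459.73481848733815, 'cx': 280.4647145035802, 'cy': 211.95892939267551, 'D': array([-0.00514292,  0.        ,  0.        ,  0.        ,  0.        ]), 'position': array([ 896.43946106, -585.54716476, 1053.33612769]), 'attitude': array([-0.27081043,  0.93052856,  0.23688144, -0.06830446])}
top {'fx': 461.4534681866461, 'fy': 461.4534681866461, 'cx': 278.2901121926903, 'cy': 208.33318492396, 'D': array([-0.09500507,  0.        ,  0.        ,  0.        ,  0.        ]), 'position': array([ 459.76748099,  -10.45753967, 1088.92828423]), 'attitude': array([-0.02554739,  0.71365775, -0.69853094,  0.04576538])}
-18.700000000000003
```

View pics/scene0.png

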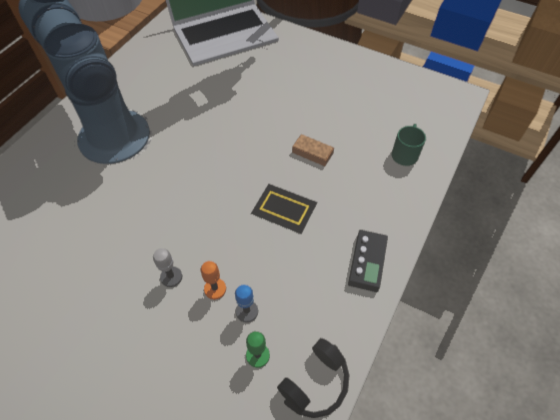

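View pics/top0.png

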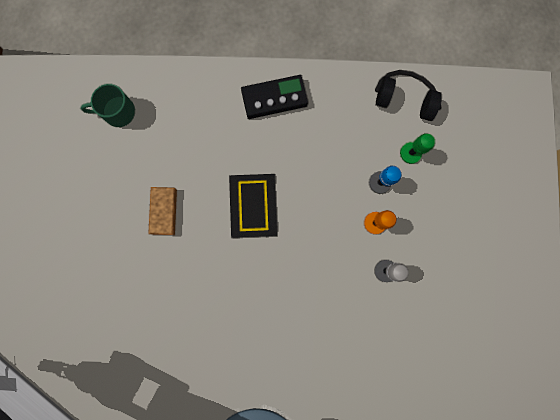

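```bash
python3 - <<'E'
from h import *
for n in("top","scene"):
  for o in("mat","plinth","mic_blue","mic_grey"):
    for r in spot_point(n,o)[:4]: print(n,o,np.round(r["at"],1),round(r["p"],2))
E
```

```text
top mat [576.4  25.7   1.1] 0.89
top plinth [556.6 225.   -2.4] 0.78
top mic_blue [ 542.3 -272.3    1.3] 0.93
top mic_blue [ 637.4 -286.6   -3.9] 0.62
top mic_grey [ 4.268e+02 -3.031e+02  2.000e-01] 0.94
scene mat [580.9  20.    0.8] 0.89
scene plinth [ 5.587e+02  2.290e+02 -1.000e-01] 0.94
scene mic_blue [ 716.4 -363.4    1.4] 0.81
scene mic_blue [ 5.418e+02 -2.712e+02 -1.000e-01] 0.66
scene mic_blue [ 641.7 -281.9    5.4] 0.62
scene mic_grey [ 430.1 -299.6   -0.5] 0.78
```

Candidates for the blue mic in the top view: orange (380,221), blue (387,179), green (420,145) and grey (393,271). The one at (387,179), with the blue head, fits. I'll confirm it in a crop and measure everything precisely.

```bash
cat >> h.py <<'E'
from scipy.spatial.transform import Rotation as R
def cal(n):
    c=vision.get_calibration(n); K=np.array([[c['fx'],0,c['cx']],[0,c['fy'],c['cy']],[0,0,1.]])
    q=c['attitude']; return K,np.array(c['D']),np.array(c['position']),R.from_quat([q[1],q[2],q[3],q[0]]).as_matrix()
def cloud(n,d):
    K,D,t,Rm=cal(n); v,u=np.mgrid[0:d.shape[0],0:d.shape[1]]
    xy=cv2.undistortPoints(np.stack([u,v],-1).reshape(-1,1,2).astype(float),K,D).reshape(-1,2)
    P=np.c_[xy,np.ones(len(xy))]*d.reshape(-1,1)
    return (P@Rm.T+t).reshape(*d.shape,3)
def plane(n,uv,z):
    K,D,t,Rm=cal(n); xy=cv2.undistortPoints(np.asarray(uv,float).reshape(-1,1,2),K,D).reshape(-1,2)
    r=np.c_[xy,np.ones(len(xy))]@Rm.T; return t+r*((z-t[2])/r[:,2])[:,None]
def rect(P):
    r=cv2.minAreaRect(P[:,:2].astype(np.float32)); (c,(w,h),a)=r
    if w<h: w,h=h,w; a+=90
    return np.round(c,1),round(w,1),round(h,1),round((a+90)%180-90,2)
def circ(P):
    A=np.c_[2*P[:,:2],np.ones(len(P))]; s=np.linalg.lstsq(A,(P[:,:2]**2).sum(1),rcond=None)[0]
    return s[:2],np.sqrt(s[2]+s[0]**2+s[1]**2)
def uvs(m): 
    v,u=np.nonzero(m); return np.c_[u,v]
E
cat > meas.py <<'E'
from h import *
def meas(n,p,d):
    X=cloud(n,d); hsv=cv2.cvtColor(p,cv2.COLOR_RGB2HSV)
    ok=d>0
    # yellow outline
    y=(hsv[...,0]>20)&(hsv[...,0]<34)&(hsv[...,1]>150)&(hsv[...,2]>90)
    y&=(X[...,0]>480)&(X[...,0]<680)&(abs(X[...,1]-25)<100)&(X[...,2]<20)
    P=plane(n,uvs(y),3); print(n,"outline",rect(P),"z",np.median(X[y][:,2]).round(1))
    m=[r for r in regions_of(n,"plinth")][:1]
    for r in m:
        g=r["region"]&ok; Q=X[g]; zt=np.percentile(Q[:,2],80); print("plinth region z80",zt.round(1),g.sum())
        T=g&(abs(X[...,2]-zt)<8); print(n,"plinth top",rect(plane(n,uvs(T),30)), "depth",rect(X[T]))
    b=(hsv[...,0]>100)&(hsv[...,0]<118)&(hsv[...,1]>150)&(X[...,2]>70)&(X[...,2]<140)&(X[...,1]<-150)
    Q=X[b]; print(n,"blue head n",b.sum(),"mean",Q.mean(0).round(1),"zmax",Q[:,2].max().round(1))
    from scipy.optimize import least_squares
    # mic head fit: cylinder r20 up to 116 + cap
    def f(s):
        q=Q-[s[0],s[1],0]; r=np.hypot(q[:,0],q[:,1]); z=q[:,2]
        R_=(20**2+14**2)/(28); dc=np.sqrt(r**2+(z-(130-R_))**2)-R_
        return np.where(z<116,r-20,dc)
    s=least_squares(f,Q.mean(0)[:2],loss='soft_l1',f_scale=2); print(n,"blue axis",s.x.round(1),"rms",np.sqrt(np.mean(f(s.x)**2)).round(1))
if __name__=="__main__":
    for n in("top","scene"):
        p,d=vision.grab_frame(n); meas(n,p,d)
        if n=="top":
            cv2.imwrite("pics/crop1.png",cv2.resize(p[110:300,340:460,::-1],None,fx=3,fy=3))
    print(status.sense()["time"])
E
python3 meas.py
```

```text
top outline (array([576.4,  20.2]), 119.8, 67.8, 3.65) z 3.6
plinth region z80 31.5 1238
top plinth top (array([556.4, 229.2]), 108.8, 57.6, 1.26) depth (array([556.7, 230.2]), 109.9, 57.2, 0.52)
top blue head n 278 mean [ 635.1 -277.2  120.6] zmax 133.8
top blue axis [ 638.9 -282.1] rms 1.9
scene outline (array([578.5,  21.7]), 114.9, 59.9, 6.58) z 4.6
plinth region z80 31.7 818
scene plinth top (array([561.7, 226.8]), 109.9, 62.7, -0.43) depth (array([561.1, 230.1]), 110.7, 61.6, -0.12)
scene blue head n 142 mean [ 643.5 -284.7  128.3] zmax 133.7
scene blue axis [ 642.6 -283.1] rms 1.9
0.7
```

View pics/crop1.png

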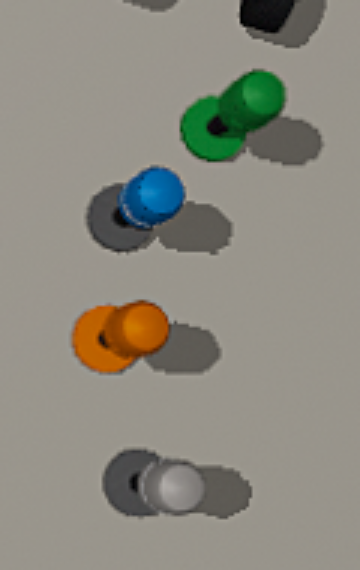

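```bash
cat >> h.py <<'E'
def Rt():
    s=status.sense(); q=s["orientation"]; return R.from_quat([q[1],q[2],q[3],q[0]]).as_matrix(),s
def goto(tcp,jaw_deg):
    """rows' totals to bring TCP to tcp (mm) pointing down, jaw axis (tool z) along jaw_deg"""
    M,s=Rt(); a=np.radians(jaw_deg); best=None
    for k in (0,np.pi):
        z=np.array([np.cos(a+k),np.sin(a+k),0]); x=np.array([0,0,-1.]); G=np.c_[x,np.cross(z,x),z]
        rv=np.degrees(R.from_matrix(M.T@G).as_rotvec())
        print(" turn",rv.round(2),"deg; n",np.linalg.norm(rv).round(1))
    print(" shift cm",(M.T@(np.array(tcp)-s["position"])/10).round(2),"dist mm",np.linalg.norm(np.array(tcp)-s["position"]).round(1), "pos",s["position"].round(1))
    print(" tool axes x",M[:,0].round(3),"z",M[:,2].round(3),"F",s["wrist_force"].round(1),"t",s["time"])
E
python3 - <<'E'
from h import *
goto([558,229,120],91)
E
```

```text
turn [-18.   0.   0.] deg; n 18.0
 turn [162.   0.  -0.] deg; n 162.0
 shift cm [ 11.13 -46.66 -26.79] dist mm 549.4 pos [190.1 621.6 231.3]
 tool axes x [ 0.  0. -1.] z [0.292 0.956 0.   ] F [-0.4  0.1  0.6] t 0.7
```

The crop shows the blue head at top pixel (391,175) on its own grey foot. It is between orange (387,219) and green (424,143), so that's the target. First I move to the plinth.

```bash
python3 -m creep '[{"dx":0,"dy":-46.7,"dz":-26.8,"ax":-18,"hand":-1},{"dx":0,"dy":-46.7,"dz":-26.8,"ax":-18,"hand":-1},{"dx":0,"dy":-46.7,"dz":-26.8,"ax":-18,"hand":-1},{"dx":0,"dy":-46.7,"dz":-26.8,"ax":-18,"hand":-1},{"dx":0,"dy":-46.7,"dz":-26.8,"ax":-18,"hand":-1}]'; python3 -c "
from h import *
goto([557.5,229,120],91)"
```

```text
turn [-18.   0.   0.] deg; n 18.0
 turn [162.   0.  -0.] deg; n 162.0
 shift cm [ 11.13 -46.61 -26.8 ] dist mm 549.1 pos [190.1 621.6 231.3]
 tool axes x [ 0.  0. -1.] z [0.292 0.956 0.   ] F [-0.4  0.1  0.6] t 0.7invalid input at $[0]: expected keys dx, dy, dz, ax, ay, az, hand
```

All keys required.

```bash
python3 -m creep '[{"dx":0,"dy":-46.7,"dz":-26.8,"ax":-18,"ay":0,"az":0,"hand":-1},{"dx":0,"dy":-46.7,"dz":-26.8,"ax":-18,"ay":0,"az":0,"hand":-1},{"dx":0,"dy":-46.7,"dz":-26.8,"ax":-18,"ay":0,"az":0,"hand":-1},{"dx":0,"dy":-46.7,"dz":-26.8,"ax":-18,"ay":0,"az":0,"hand":-1},{"dx":0,"dy":-46.7,"dz":-26.8,"ax":-18,"ay":0,"az":0,"hand":-1}]'; python3 -c "
from h import *
goto([557.5,229,120],91)"
```

```text
time: 1.12
position: [331.7, 470.2, 231.5]
orientation: [-0.496, 0.505, -0.495, -0.505]
wrist_force: [1.1, 0.9, -0.4]
opening: 85.4
 turn [0.04 0.02 0.02] deg; n 0.1
 turn [-1.7996e+02 -4.0000e-02  3.0000e-02] deg; n 180.0
 shift cm [ 11.15 -22.14 -24.53] dist mm 348.7 pos [331.7 470.2 231.5]
 tool axes x [ 0.  0. -1.] z [-0.018  1.     0.   ] F [ 1.1  0.9 -0.4] t 1.1167
```

```bash
python3 -m creep '[{"dx":11.1,"dy":-22.1,"dz":-24.5,"ax":0,"ay":0,"az":0,"hand":-1},{"dx":11.1,"dy":-22.1,"dz":-24.5,"ax":0,"ay":0,"az":0,"hand":-1},{"dx":11.1,"dy":-22.1,"dz":-24.5,"ax":0,"ay":0,"az":0,"hand":-1},{"dx":11.1,"dy":-22.1,"dz":-24.5,"ax":0,"ay":0,"az":0,"hand":-1},{"dx":11.1,"dy":-22.1,"dz":-24.5,"ax":0,"ay":0,"az":0,"hand":-1}]'; python3 -c "
from h import *
goto([557.5,229,120],91)"
```

```text
time: 1.53
position: [466.7, 325.7, 164.7]
orientation: [-0.496, 0.504, -0.495, -0.504]
wrist_force: [0.4, 0.7, -0.2]
opening: 85.1
 turn [-0.    0.02  0.05] deg; n 0.1
 turn [ 1.8e+02  7.0e-02 -3.0e-02] deg; n 180.0
 shift cm [ 4.47 -8.91 -9.83] dist mm 140.0 pos [466.7 325.7 164.7]
 tool axes x [ 0.001  0.    -1.   ] z [-0.017  1.     0.   ] F [ 0.4  0.7 -0.2] t 1.5333
```

```bash
python3 -m creep '[{"dx":4.5,"dy":-8.9,"dz":-9.8,"ax":0,"ay":0,"az":0,"hand":-1},{"dx":4.5,"dy":-8.9,"dz":-9.8,"ax":0,"ay":0,"az":0,"hand":-1},{"dx":4.5,"dy":-8.9,"dz":-9.8,"ax":0,"ay":0,"az":0,"hand":-1},{"dx":4.5,"dy":-8.9,"dz":-9.8,"ax":0,"ay":0,"az":0,"hand":-1},{"dx":4.5,"dy":-8.9,"dz":-9.8,"ax":0,"ay":0,"az":0,"hand":-1}]'; python3 -c "
from h import *
goto([557.5,229,8],91)
p,d=grab('scene','s1.png')"
```

```text
time: 1.95
position: [557.5, 228.1, 118.5]
orientation: [0.496, -0.503, 0.497, 0.503]
wrist_force: [-0.5, -0.1, -0.6]
opening: 85.0
 turn [-0.26 -0.04 -0.1 ] deg; n 0.3
 turn [ 1.7974e+02 -1.6000e-01  6.0000e-02] deg; n 179.7
 shift cm [11.05 -0.02  0.1 ] dist mm 110.5 pos [557.5 228.1 118.5]
 tool axes x [-0.002 -0.001 -1.   ] z [-0.013  1.    -0.001] F [-0.5 -0.1 -0.6] t 1.95
```

View pics/s1.png

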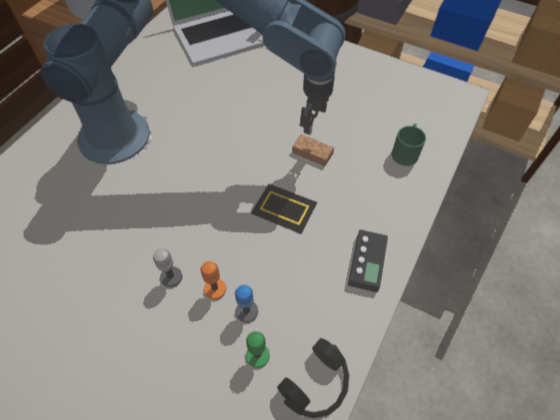

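The gripper is directly above the plinth (313,149), with its jaws across the width. Next I descend to near the table, since the tips stand back when open, and then close.

```bash
python3 -m creep '[{"dx":4,"dy":0,"dz":0.1,"ax":0,"ay":0,"az":0,"hand":-1},{"dx":7,"dy":0,"dz":0.1,"ax":0,"ay":0,"az":0,"hand":-1},{"dx":9,"dy":0,"dz":0.1,"ax":0,"ay":0,"az":0,"hand":-1},{"dx":10.5,"dy":0,"dz":0.1,"ax":0,"ay":0,"az":0,"hand":-1},{"dx":11.4,"dy":0,"dz":0.1,"ax":0,"ay":0,"az":0,"hand":-1}]'; python3 -m creep '[{"dx":0.1,"dy":0,"dz":0,"ax":0,"ay":0,"az":0,"hand":-1},{"dx":0.1,"dy":0,"dz":0,"ax":0,"ay":0,"az":0,"hand":0},{"dx":0.1,"dy":0,"dz":0,"ax":0,"ay":0,"az":0,"hand":1},{"dx":0.1,"dy":0,"dz":0,"ax":0,"ay":0,"az":0,"hand":1},{"dx":0.1,"dy":0,"dz":0,"ax":0,"ay":0,"az":0,"hand":1}]'; python3 -m creep '[{"dx":0,"dy":0,"dz":0,"ax":0,"ay":0,"az":0,"hand":1},{"dx":0,"dy":0,"dz":0,"ax":0,"ay":0,"az":0,"hand":1},{"dx":0,"dy":0,"dz":0,"ax":0,"ay":0,"az":0,"hand":1},{"dx":0,"dy":0,"dz":0,"ax":0,"ay":0,"az":0,"hand":1},{"dx":0,"dy":0,"dz":0,"ax":0,"ay":0,"az":0,"hand":1}]'
```

```text
time: 2.42
position: [554.2, 233.3, 4.4]
orientation: [0.494, -0.504, 0.496, 0.505]
wrist_force: [0.0, -0.6, -0.5]
opening: 85.3
time: 2.83
position: [557.8, 232.4, 7.1]
orientation: [-0.497, 0.505, -0.494, -0.504]
wrist_force: [-0.3, 1.3, 5.2]
opening: 57.0
time: 3.25
position: [557.8, 232.4, 7.1]
orientation: [-0.497, 0.505, -0.494, -0.504]
wrist_force: [-1.4, 0.5, 6.9]
opening: 56.6
```

```bash
python3 -m creep '[{"dx":-1,"dy":0,"dz":0,"ax":0,"ay":0,"az":0,"hand":1},{"dx":-2,"dy":0,"dz":0,"ax":0,"ay":0,"az":0,"hand":1},{"dx":-4,"dy":0,"dz":0,"ax":0,"ay":0,"az":0,"hand":1},{"dx":-6,"dy":0,"dz":0,"ax":0,"ay":0,"az":0,"hand":1},{"dx":-6,"dy":0,"dz":0,"ax":0,"ay":0,"az":0,"hand":1}]'; python3 -c "
from h import *
M,s=Rt();print(s['position'],s['wrist_force'],s['opening'])
from meas import meas
p,d=grab('scene','s2.png')
goto([577,21,63],94)
"
```

```text
time: 3.67
position: [559.2, 232.5, 69.8]
orientation: [-0.498, 0.506, -0.493, -0.503]
wrist_force: [1.6, 0.0, -0.9]
opening: 56.5
[559.24459536 232.48302277  69.81203104] [ 1.6195138   0.01396412 -0.88742805] 56.51600817051823
 turn [-3.01  0.05  0.32] deg; n 3.0
 turn [ 1.7699e+02  5.0000e-01 -8.0000e-02] deg; n 177.0
 shift cm [  0.46  -1.52 -21.15] dist mm 212.1 pos [558.2 232.2  67.7]
 tool axes x [ 0.006  0.001 -1.   ] z [-0.017  1.     0.001] F [ 1.1 -0.  -2.7] t 3.7167
```

View pics/s2.png

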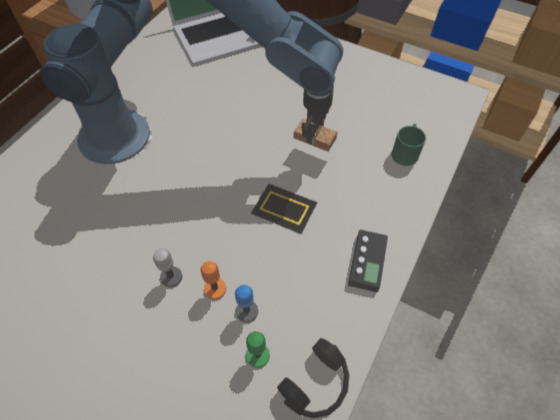

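Plinth lifted, seen at (315,134). On to the mat.

```bash
python3 -m creep '[{"dx":0,"dy":-0.3,"dz":-3,"ax":-1,"ay":0,"az":0,"hand":1},{"dx":0,"dy":-0.6,"dz":-7,"ax":-2,"ay":0,"az":0,"hand":1},{"dx":0,"dy":-0.9,"dz":-11,"ax":-3,"ay":0,"az":0,"hand":1},{"dx":0,"dy":-1.2,"dz":-15,"ax":-3,"ay":0,"az":0,"hand":1},{"dx":0,"dy":-1.5,"dz":-18,"ax":-3,"ay":0,"az":0,"hand":1}]';python3 -m creep '[{"dx":0,"dy":0,"dz":-1.8,"ax":0,"ay":0,"az":0,"hand":1},{"dx":0,"dy":0,"dz":-2.8,"ax":0,"ay":0,"az":0,"hand":1},{"dx":0,"dy":0,"dz":-3.1,"ax":0,"ay":0,"az":0,"hand":1},{"dx":0,"dy":0,"dz":-3.1,"ax":0,"ay":0,"az":0,"hand":1}]'; python3 -c "
from h import *
goto([577,21,10],94)
for n in ('top','scene'):
    p,d=grab(n,n+'3.png'); X=cloud(n,d)
    cv2.imwrite('pics/c3%s.png'%n, cv2.resize(p[100:300,180:380,::-1],None,fx=3,fy=3))
    for r in regions_of(n,'plinth')[:2]:
        g=r['region']&(d>0); print(n,r['p'],g.sum(),rect(X[g]),np.percentile(X[g][:,2],[5,50,95]))
"
```

```text
time: 4.13
position: [573.2, 49.6, 63.5]
orientation: [0.482, -0.516, 0.483, 0.517]
wrist_force: [-0.2, -0.3, -1.7]
opening: 56.5
time: 4.47
position: [575.9, 21.2, 64.1]
orientation: [0.482, -0.516, 0.483, 0.517]
wrist_force: [-0.1, 0.4, -2.3]
opening: 56.7
 turn [-0.05  0.04 -0.08] deg; n 0.1
 turn [ 1.7995e+02 -1.3000e-01 -6.0000e-02] deg; n 179.9
 shift cm [ 5.41 -0.11 -0.03] dist mm 54.1 pos [575.9  21.2  64.1]
 tool axes x [-0.001  0.001 -1.   ] z [-0.069  0.998  0.001] F [-0.1  0.4 -2.3] t 4.4667
top 0.56 25 (array([548.2,  -0.7]), 13.0, 8.9, -88.71) [83.58467515 86.63439482 88.75250546]
scene 0.77 657 (array([581.3,   8.4]), 112.5, 89.4, 7.43) [63.70064534 86.1211695  90.22604336]
```

View pics/c3scene.png

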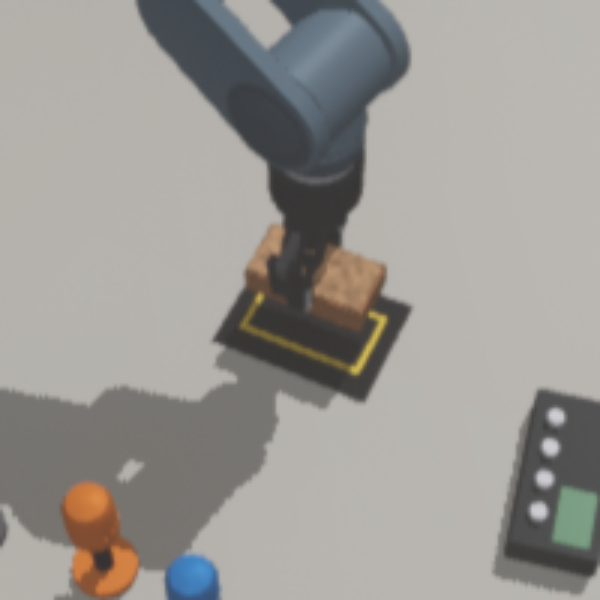

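View pics/c3top.png

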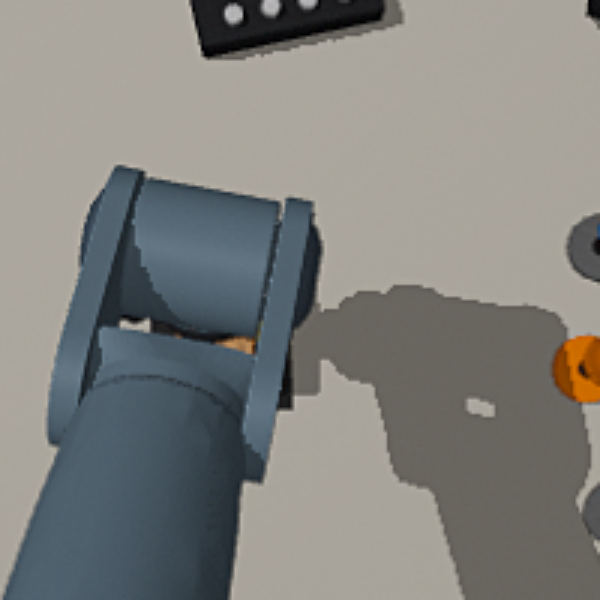

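In the scene crop the plinth is above the outline and parallel to it. Underside is about 57 mm up; I descend gently.

```bash
python3 -m creep '[{"dx":2,"dy":0,"dz":0,"ax":0,"ay":0,"az":0,"hand":1},{"dx":3.5,"dy":0,"dz":0,"ax":0,"ay":0,"az":0,"hand":1},{"dx":4.4,"dy":0,"dz":0,"ax":0,"ay":0,"az":0,"hand":1},{"dx":4.9,"dy":0,"dz":0,"ax":0,"ay":0,"az":0,"hand":1},{"dx":5,"dy":0,"dz":0,"ax":0,"ay":0,"az":0,"hand":1}]';python3 -m creep '[{"dx":0.15,"dy":0,"dz":0,"ax":0,"ay":0,"az":0,"hand":1},{"dx":0.3,"dy":0,"dz":0,"ax":0,"ay":0,"az":0,"hand":1},{"dx":0.3,"dy":0,"dz":0,"ax":0,"ay":0,"az":0,"hand":1},{"dx":0.3,"dy":0,"dz":0,"ax":0,"ay":0,"az":0,"hand":1}]'; python3 -c "
from h import *
p,d=grab('scene','s4.png')
cv2.imwrite('pics/c4.png', cv2.resize(p[150:250,230:340,::-1],None,fx=5,fy=5))
goto([577,21,10],94)"
```

```text
time: 5.08
position: [575.8, 21.8, 13.9]
orientation: [0.482, -0.517, 0.482, 0.518]
wrist_force: [0.3, -0.3, -2.7]
opening: 56.5
time: 5.42
position: [577.0, 21.1, 12.5]
orientation: [-0.482, 0.517, -0.482, -0.517]
wrist_force: [-0.4, -0.1, -2.8]
opening: 56.5
 turn [-0.01 -0.01  0.06] deg; n 0.1
 turn [1.7999e+02 9.0000e-02 2.0000e-02] deg; n 180.0
 shift cm [ 0.24 -0.   -0.01] dist mm 2.4 pos [577.   21.1  12.4]
 tool axes x [ 0.001 -0.    -1.   ] z [-0.07   0.998 -0.   ] F [-0.5  1.  -2.1] t 5.4667
```

View pics/c4.png

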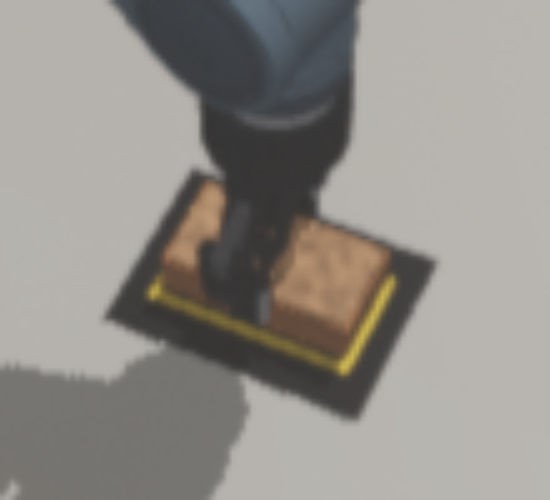

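Nicely within the outline, still a few mm up (weight still on the wrist). I go down in 1 mm steps.

```bash
python3 -m creep '[{"dx":0.1,"dy":0,"dz":0,"ax":0,"ay":0,"az":0,"hand":1},{"dx":0.2,"dy":0,"dz":0,"ax":0,"ay":0,"az":0,"hand":1},{"dx":0.2,"dy":0,"dz":0,"ax":0,"ay":0,"az":0,"hand":1}]'; python3 -m creep '[{"dx":0.05,"dy":0,"dz":0,"ax":0,"ay":0,"az":0,"hand":1},{"dx":0.1,"dy":0,"dz":0,"ax":0,"ay":0,"az":0,"hand":1},{"dx":0.1,"dy":0,"dz":0,"ax":0,"ay":0,"az":0,"hand":1}]'
```

```text
time: 5.72
position: [576.8, 21.1, 10.1]
orientation: [-0.482, 0.517, -0.482, -0.517]
wrist_force: [0.2, 0.3, -0.8]
opening: 56.5
time: 5.97
position: [576.8, 21.1, 10.1]
orientation: [0.482, -0.517, 0.482, 0.517]
wrist_force: [-5.2, -0.5, 7.6]
opening: 56.4
```

Contact (+7.6 N). Release and retreat.

```bash
python3 -m creep '[{"dx":-0.1,"dy":0,"dz":0,"ax":0,"ay":0,"az":0,"hand":1},{"dx":-0.1,"dy":0,"dz":0,"ax":0,"ay":0,"az":0,"hand":0},{"dx":-0.1,"dy":0,"dz":0,"ax":0,"ay":0,"az":0,"hand":-1},{"dx":-0.1,"dy":0,"dz":0,"ax":0,"ay":0,"az":0,"hand":-1},{"dx":-0.1,"dy":0,"dz":0,"ax":0,"ay":0,"az":0,"hand":-1}]'; python3 -m creep '[{"dx":0,"dy":0,"dz":0,"ax":0,"ay":0,"az":0,"hand":-1},{"dx":0,"dy":0,"dz":0,"ax":0,"ay":0,"az":0,"hand":-1},{"dx":-1,"dy":0,"dz":0,"ax":0,"ay":0,"az":0,"hand":-1},{"dx":-3,"dy":0,"dz":0,"ax":0,"ay":0,"az":0,"hand":-1},{"dx":-7,"dy":0,"dz":0,"ax":0,"ay":0,"az":0,"hand":-1}]'; python3 -c "
from h import *
print(np.degrees(np.arctan2(-282.5+363.4,640-716)))
goto([640.5,-282.5,230],10)"
```

```text
time: 6.38
position: [576.7, 21.2, 10.0]
orientation: [-0.482, 0.517, -0.482, -0.517]
wrist_force: [-0.6, -0.6, -0.2]
opening: 85.7
time: 6.8
position: [572.9, 21.7, 76.7]
orientation: [0.48, -0.514, 0.484, 0.52]
wrist_force: [-0.3, 0.0, -0.6]
opening: 85.0
133.21122944745775
 turn [83.99 -0.29 -0.52] deg; n 84.0
 turn [-96.01   0.54  -0.3 ] deg; n 96.0
 shift cm [-15.44  -4.49 -30.78] dist mm 347.3 pos [572.9  21.7  76.7]
 tool axes x [-0.009  0.002 -1.   ] z [-0.069  0.998  0.002] F [-0.3  0.  -0.6] t 6.8
```

```bash
python3 -m creep '[{"dx":-3.5,"dy":-0.5,"dz":-2,"ax":7,"ay":0,"az":0,"hand":-1},{"dx":-7,"dy":-1,"dz":-4,"ax":14,"ay":0,"az":0,"hand":-1},{"dx":-10,"dy":-2,"dz":-7,"ax":21,"ay":0,"az":0,"hand":-1},{"dx":-13,"dy":-2.5,"dz":-10,"ax":28,"ay":0,"az":0,"hand":-1},{"dx":-15.4,"dy":-3,"dz":-13,"ax":31,"ay":0,"az":0,"hand":-1}]'; python3 -c "
from h import *
print(status.sense()['joints'].round(2))
from meas import meas
for n in ('top','scene'):
    p,d=grab(n,n+'5.png'); meas(n,p,d)
goto([640.5,-282.5,230],63)"
```

```text
time: 7.22
position: [616.0, -107.2, 237.3]
orientation: [0.604, -0.369, 0.603, 0.368]
wrist_force: [0.9, -0.6, -0.9]
opening: 85.5
[-0.35  0.18  1.62  0.    1.34 -1.45]
top outline (array([576.2,  20.6]), 118.9, 67.0, 2.92) z 3.5
plinth region z80 34.4 1199
top plinth top (array([575.9,  21.8]), 109.8, 57.9, 3.81) depth (array([576.1,  21.8]), 110.0, 57.9, 3.74)
top blue head n 291 mean [ 634.8 -277.1  120.5] zmax 135.3
top blue axis [ 638.7 -282.2] rms 1.7
scene outline (array([525.1, -11.3]), 3.2, 0.0, -60.15) z 2.6
plinth region z80 34.3 914
scene plinth top (array([581.1,  21.5]), 110.2, 60.9, 3.67) depth (array([581.2,  21.8]), 110.4, 60.8, 2.01)
scene blue head n 41 mean [ 651.5 -279.9  127.2] zmax 132.0
scene blue axis [ 643.1 -281. ] rms 1.5
 turn [-0.06  0.03  0.11] deg; n 0.1
 turn [ 1.7994e+02  1.7000e-01 -4.0000e-02] deg; n 179.9
 shift cm [  0.53 -10.18 -14.5 ] dist mm 177.2 pos [ 615.8 -107.1  235.2]
 tool axes x [ 0.002 -0.    -1.   ] z [0.455 0.891 0.   ] F [-0.2  0.6 -0.1] t 7.4167
```

View pics/scene5.png

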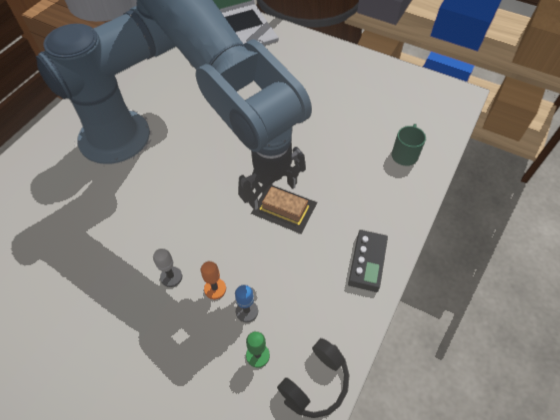

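View pics/top5.png

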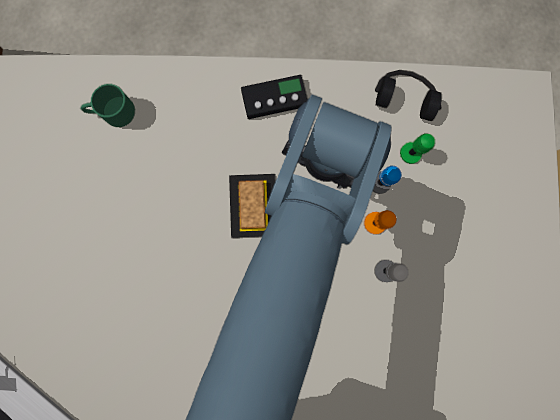

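The plinth is on the mat at (576,22) against the outline centre (576,20.5), aligned within 1° and released (top pixel (252,205)). Next, to above the blue mic, with jaws at 63° so the fingers pass between neither orange nor green.

```bash
python3 -m creep '[{"dx":0.5,"dy":-2.4,"dz":-3.4,"ax":0,"ay":0,"az":0,"hand":-1},{"dx":0.5,"dy":-4.8,"dz":-6.8,"ax":0,"ay":0,"az":0,"hand":-1},{"dx":0.5,"dy":-7.2,"dz":-10.2,"ax":0,"ay":0,"az":0,"hand":-1},{"dx":0.5,"dy":-9.2,"dz":-13.1,"ax":0,"ay":0,"az":0,"hand":-1},{"dx":0.5,"dy":-10.2,"dz":-14.5,"ax":0,"ay":0,"az":0,"hand":-1}]'; python3 -m creep '[{"dx":0.0,"dy":0,"dz":0,"ax":0,"ay":0,"az":0,"hand":-1},{"dx":0.0,"dy":0,"dz":0,"ax":0,"ay":0,"az":0,"hand":-1}]'; python3 -c "
from h import *
goto([640.5,-282,80],63)
p,d=grab('scene','s6.png')
cv2.imwrite('pics/c6.png', cv2.resize(p[180:380,140:340,::-1],None,fx=3,fy=3))"
```

```text
time: 7.83
position: [639.6, -284.0, 226.6]
orientation: [0.602, -0.368, 0.604, 0.37]
wrist_force: [-1.0, 0.6, 0.1]
opening: 85.4
time: 8.0
position: [639.8, -280.8, 226.8]
orientation: [0.602, -0.368, 0.603, 0.371]
wrist_force: [0.1, 0.1, 0.2]
opening: 85.2
 turn [ 0.    0.05 -0.22] deg; n 0.2
 turn [-1.8e+02  3.4e-01  8.0e-02] deg; n 180.0
 shift cm [14.68 -0.17 -0.09] dist mm 146.8 pos [ 639.8 -280.8  226.8]
 tool axes x [-0.003  0.002 -1.   ] z [0.454 0.891 0.001] F [0.1 0.1 0.2] t 8.0
```

View pics/c6.png

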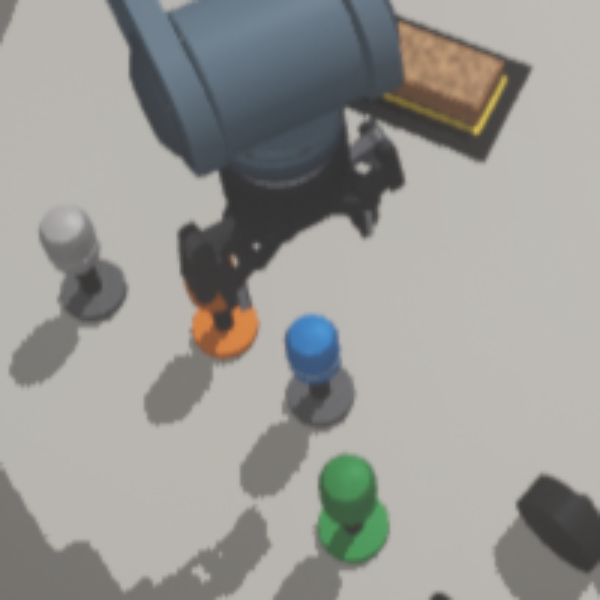

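The gripper is high above; the blue mic (crop (312,345)) is directly in line below. Descending in two stages, with a check halfway.

```bash
python3 -m creep '[{"dx":2,"dy":-0.1,"dz":-0.1,"ax":0,"ay":0,"az":0,"hand":-1},{"dx":4,"dy":-0.1,"dz":-0.1,"ax":0,"ay":0,"az":0,"hand":-1},{"dx":6,"dy":-0.1,"dz":-0.1,"ax":0,"ay":0,"az":0,"hand":-1},{"dx":8,"dy":-0.1,"dz":-0.1,"ax":0,"ay":0,"az":0,"hand":-1},{"dx":8.5,"dy":-0.1,"dz":-0.1,"ax":0,"ay":0,"az":0,"hand":-1}]'; python3 -c "
from h import *
goto([640.5,-282,80],63)
p,d=grab('scene','s7.png')
cv2.imwrite('pics/c7.png', cv2.resize(p[180:380,140:340,::-1],None,fx=3,fy=3))"
```

```text
time: 8.47
position: [639.0, -279.4, 139.2]
orientation: [0.601, -0.368, 0.604, 0.373]
wrist_force: [-0.5, 0.2, -1.6]
opening: 85.3
 turn [ 0.15  0.06 -0.45] deg; n 0.5
 turn [-1.7985e+02  7.1000e-01  1.0000e-01] deg; n 179.9
 shift cm [ 5.92 -0.3  -0.17] dist mm 59.3 pos [ 639.  -279.4  139.2]
 tool axes x [-0.007  0.005 -1.   ] z [0.452 0.892 0.001] F [-0.5  0.2 -1.6] t 8.4667
```

View pics/c7.png

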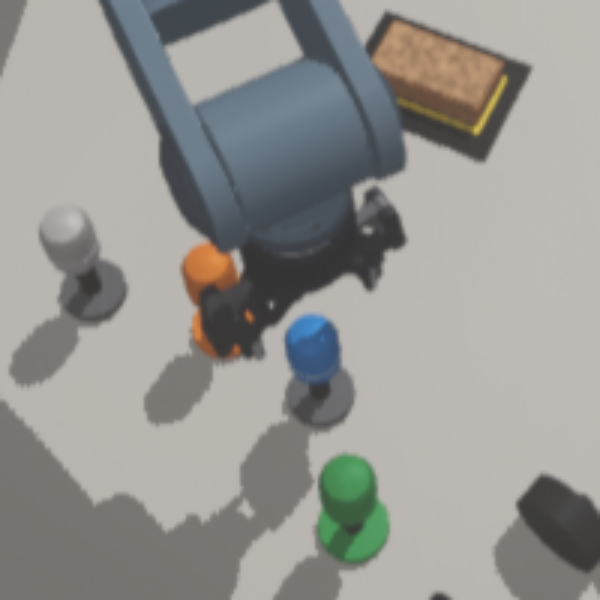

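```bash
python3 -m creep '[{"dx":0.0,"dy":0,"dz":0,"ax":0,"ay":0,"az":0,"hand":-1},{"dx":0.0,"dy":0,"dz":0,"ax":0,"ay":0,"az":0,"hand":-1}]'; python3 -c "
from h import *
goto([640.5,-282,80],63)
K,D,t,Rm=cal('scene')
M,s=Rt();P=s['position'];z=M[:,2]
Q=np.array([P+[0,0,13],P+[0,0,13]+z*43,P+[0,0,13]-z*43,[640.5,-282,130]])
uv=cv2.projectPoints(Q,cv2.Rodrigues(Rm.T)[0],-Rm.T@t,K,D)[0].reshape(-1,2)
print(((uv-[140,180])*3).round())"
```

```text
time: 8.68
position: [641.8, -282.7, 145.5]
orientation: [0.603, -0.37, 0.602, 0.369]
wrist_force: [0.5, -0.3, 0.6]
opening: 85.0
 turn [ 0.06 -0.01  0.12] deg; n 0.1
 turn [-1.7994e+02 -1.9000e-01 -1.0000e-02] deg; n 179.9
 shift cm [6.55 0.16 0.  ] dist mm 65.5 pos [ 641.8 -282.7  145.5]
 tool axes x [ 0.002 -0.001 -1.   ] z [ 0.453  0.891 -0.   ] F [ 0.5 -0.3  0.6] t 8.6833
[[307. 314.]
 [358. 283.]
 [254. 347.]
 [309. 329.]]
```

Projection confirms the jaws straddle the head. Descend and close.

```bash
python3 -m creep '[{"dx":1.5,"dy":0.1,"dz":0,"ax":0,"ay":0,"az":0,"hand":-1},{"dx":3.2,"dy":0.1,"dz":0,"ax":0,"ay":0,"az":0,"hand":-1},{"dx":4.8,"dy":0.1,"dz":0,"ax":0,"ay":0,"az":0,"hand":-1},{"dx":6,"dy":0.1,"dz":0,"ax":0,"ay":0,"az":0,"hand":-1},{"dx":6.5,"dy":0.1,"dz":0,"ax":0,"ay":0,"az":0,"hand":-1}]'; python3 -m creep '[{"dx":0.0,"dy":0,"dz":0,"ax":0,"ay":0,"az":0,"hand":-1},{"dx":0.0,"dy":0,"dz":0,"ax":0,"ay":0,"az":0,"hand":-1}]';  python3 -c "
from h import *
goto([640.5,-282,80],63)
p,d=grab('scene','s8.png')
cv2.imwrite('pics/c8.png', cv2.resize(p[180:380,140:340,::-1],None,fx=3,fy=3))"
```

```text
time: 9.1
position: [638.8, -282.0, 75.8]
orientation: [0.602, -0.368, 0.604, 0.371]
wrist_force: [-0.5, -0.9, -0.5]
opening: 85.8
time: 9.27
position: [640.2, -282.9, 78.8]
orientation: [0.603, -0.369, 0.603, 0.369]
wrist_force: [0.4, 0.2, -0.8]
opening: 85.8
 turn [-0.01  0.    0.  ] deg; n 0.0
 turn [179.99   0.    -0.  ] deg; n 180.0
 shift cm [-0.12  0.01  0.09] dist mm 1.5 pos [ 640.2 -282.9   78.8]
 tool axes x [ 0.  0. -1.] z [0.454 0.891 0.   ] F [ 0.4  0.2 -0.8] t 9.2667
```

View pics/c8.png

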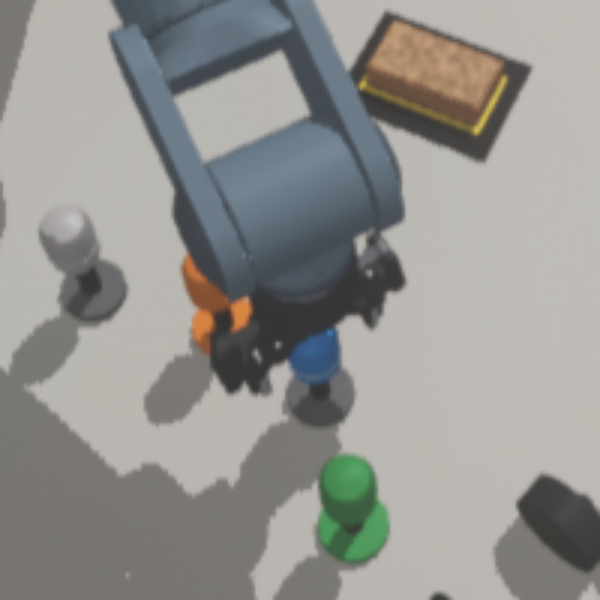

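The blue head (crop (316,355)) is between the jaws; close.

```bash
python3 -m creep '[{"dx":0.0,"dy":0,"dz":0,"ax":0,"ay":0,"az":0,"hand":0},{"dx":0.0,"dy":0,"dz":0,"ax":0,"ay":0,"az":0,"hand":1},{"dx":0.0,"dy":0,"dz":0,"ax":0,"ay":0,"az":0,"hand":1},{"dx":0.0,"dy":0,"dz":0,"ax":0,"ay":0,"az":0,"hand":1},{"dx":0.0,"dy":0,"dz":0,"ax":0,"ay":0,"az":0,"hand":1}]'; python3 -m creep '[{"dx":0.0,"dy":0,"dz":0,"ax":0,"ay":0,"az":0,"hand":1},{"dx":0.0,"dy":0,"dz":0,"ax":0,"ay":0,"az":0,"hand":1},{"dx":0.0,"dy":0,"dz":0,"ax":0,"ay":0,"az":0,"hand":1},{"dx":0.0,"dy":0,"dz":0,"ax":0,"ay":0,"az":0,"hand":1}]'; python3 -c "
from h import *
goto([640.5,-282,80],63)"
```

```text
time: 9.73
position: [640.5, -283.3, 79.7]
orientation: [0.603, -0.37, 0.603, 0.369]
wrist_force: [-1.1, -0.7, 1.4]
opening: 38.5
time: 10.07
position: [640.5, -283.4, 79.7]
orientation: [0.603, -0.37, 0.603, 0.369]
wrist_force: [-0.2, -1.5, 4.1]
opening: 38.7
 turn [-0.01 -0.03  0.08] deg; n 0.1
 turn [1.7999e+02 1.3000e-01 5.0000e-02] deg; n 180.0
 shift cm [-0.03  0.06  0.12] dist mm 1.4 pos [ 640.5 -283.4   79.7]
 tool axes x [ 0.001 -0.001 -1.   ] z [ 0.454  0.891 -0.001] F [-0.2 -1.5  4.1] t 10.0667
```

```bash
python3 -m creep '[{"dx":-1,"dy":0,"dz":0,"ax":0,"ay":0,"az":0,"hand":1},{"dx":-3,"dy":0,"dz":0,"ax":0,"ay":0,"az":0,"hand":1},{"dx":-6,"dy":0,"dz":0,"ax":0,"ay":0,"az":0,"hand":1},{"dx":-9,"dy":0,"dz":0,"ax":0,"ay":0,"az":0,"hand":1},{"dx":-12,"dy":0,"dz":0,"ax":0,"ay":0,"az":0,"hand":1}]'; python3 -m creep '[{"dx":-2,"dy":0,"dz":0,"ax":0,"ay":0,"az":0,"hand":1},{"dx":-3,"dy":0,"dz":0,"ax":0,"ay":0,"az":0,"hand":1},{"dx":-3,"dy":0,"dz":0,"ax":0,"ay":0,"az":0,"hand":1}]'; python3 -c "
from h import *
goto([577,21.5,230],63)
p,d=grab('scene','s9.png')"
```

```text
time: 10.48
position: [639.0, -281.5, 198.3]
orientation: [0.602, -0.368, 0.603, 0.371]
wrist_force: [-0.1, -0.9, -4.1]
opening: 38.7
time: 10.73
position: [640.9, -282.8, 231.2]
orientation: [0.604, -0.371, 0.602, 0.369]
wrist_force: [0.6, -0.2, -2.8]
opening: 38.7
 turn [0.01 0.01 0.19] deg; n 0.2
 turn [-1.7999e+02 -3.0000e-01  1.0000e-02] deg; n 180.0
 shift cm [ 0.06 19.5  24.22] dist mm 310.9 pos [ 640.9 -282.8  231.2]
 tool axes x [ 0.003 -0.001 -1.   ] z [0.454 0.891 0.   ] F [ 0.6 -0.2 -2.8] t 10.7333
```

View pics/s9.png

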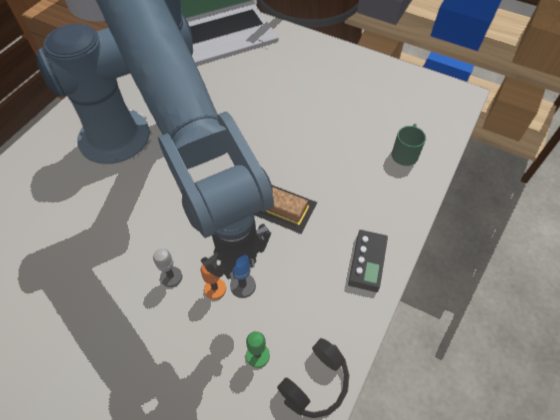

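The blue mic is lifted, foot at (243,286), clear of the neighbours. Carry it over.

```bash
python3 -m creep '[{"dx":0,"dy":1,"dz":1.2,"ax":0,"ay":0,"az":0,"hand":1},{"dx":0,"dy":3,"dz":3.7,"ax":0,"ay":0,"az":0,"hand":1},{"dx":0,"dy":5,"dz":6.2,"ax":0,"ay":0,"az":0,"hand":1},{"dx":0,"dy":7,"dz":8.7,"ax":0,"ay":0,"az":0,"hand":1},{"dx":0,"dy":9,"dz":11.2,"ax":0,"ay":0,"az":0,"hand":1}]'; python3 -m creep '[{"dx":0,"dy":2,"dz":2.5,"ax":0,"ay":0,"az":0,"hand":1},{"dx":0,"dy":4,"dz":5,"ax":0,"ay":0,"az":0,"hand":1},{"dx":0,"dy":6,"dz":7.4,"ax":0,"ay":0,"az":0,"hand":1},{"dx":0,"dy":8,"dz":9.9,"ax":0,"ay":0,"az":0,"hand":1},{"dx":0,"dy":9.5,"dz":11.8,"ax":0,"ay":0,"az":0,"hand":1}]';python3 -m creep '[{"dx":0,"dy":0.8,"dz":1,"ax":0,"ay":0,"az":0,"hand":1},{"dx":0,"dy":0.8,"dz":1,"ax":0,"ay":0,"az":0,"hand":1},{"dx":0,"dy":0.8,"dz":1,"ax":0,"ay":0,"az":0,"hand":1}]'; python3 -c "
from h import *
goto([577,21.5,150],63)"
```

```text
time: 11.2
position: [608.7, -140.1, 225.1]
orientation: [0.602, -0.367, 0.604, 0.371]
wrist_force: [0.9, -0.4, -3.4]
opening: 38.7
time: 11.62
position: [577.2, 8.8, 225.4]
orientation: [0.601, -0.368, 0.604, 0.371]
wrist_force: [-0.2, -0.1, -3.3]
opening: 38.4
time: 11.87
position: [576.3, 18.8, 227.1]
orientation: [0.602, -0.369, 0.604, 0.37]
wrist_force: [1.1, 0.6, -3.3]
opening: 38.9
 turn [ 0.05 -0.08 -0.14] deg; n 0.2
 turn [-1.7995e+02  2.2000e-01 -1.3000e-01] deg; n 179.9
 shift cm [7.71 0.04 0.28] dist mm 77.2 pos [576.3  18.8 227.1]
 tool axes x [-0.003 -0.    -1.   ] z [ 0.453  0.891 -0.001] F [ 1.1  0.6 -3.3] t 11.8667
```

```bash
python3 -m creep '[{"dx":2,"dy":0,"dz":0.2,"ax":0,"ay":0,"az":0,"hand":1},{"dx":4,"dy":0,"dz":0.2,"ax":0,"ay":0,"az":0,"hand":1},{"dx":6,"dy":0,"dz":0.2,"ax":0,"ay":0,"az":0,"hand":1},{"dx":8,"dy":0,"dz":0.2,"ax":0,"ay":0,"az":0,"hand":1},{"dx":9.5,"dy":0,"dz":0.2,"ax":0,"ay":0,"az":0,"hand":1}]'; python3 -m creep '[{"dx":0,"dy":0,"dz":0,"ax":0,"ay":0,"az":0,"hand":1},{"dx":0,"dy":0,"dz":0,"ax":0,"ay":0,"az":0,"hand":1},{"dx":0,"dy":0,"dz":0,"ax":0,"ay":0,"az":0,"hand":1}]';python3 -c "
from h import *
goto([578,20.5,112.7],63)
p,d=grab('scene','s10.png')
cv2.imwrite('pics/c10.png', cv2.resize(p[130:250,220:350,::-1],None,fx=5,fy=5))"
```

```text
time: 12.28
position: [577.2, 18.9, 131.1]
orientation: [0.602, -0.368, 0.604, 0.369]
wrist_force: [-0.9, 0.3, -2.5]
opening: 38.7
time: 12.53
position: [578.9, 19.5, 134.8]
orientation: [0.603, -0.37, 0.603, 0.369]
wrist_force: [0.7, -0.0, -3.1]
opening: 38.7
 turn [-0.07  0.02  0.08] deg; n 0.1
 turn [ 1.7993e+02  1.3000e-01 -3.0000e-02] deg; n 179.9
 shift cm [2.21 0.13 0.05] dist mm 22.1 pos [578.9  19.5 134.8]
 tool axes x [ 0.001 -0.    -1.   ] z [0.455 0.89  0.   ] F [ 0.7 -0.  -3.1] t 12.5333
```

View pics/c10.png

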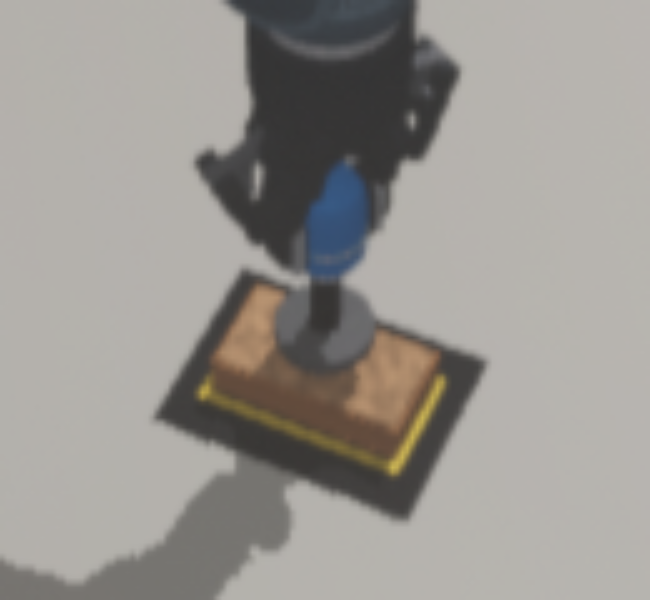

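The blue mic is upright, with its foot (crop (325,325)) 22 mm above the middle of the plinth. Lowering slowly.

```bash
python3 -m creep '[{"dx":0.6,"dy":0.1,"dz":0,"ax":0,"ay":0,"az":0,"hand":1},{"dx":1.2,"dy":0.1,"dz":0,"ax":0,"ay":0,"az":0,"hand":1},{"dx":1.7,"dy":0.1,"dz":0,"ax":0,"ay":0,"az":0,"hand":1},{"dx":1.9,"dy":0.1,"dz":0,"ax":0,"ay":0,"az":0,"hand":1},{"dx":1.9,"dy":0.1,"dz":0,"ax":0,"ay":0,"az":0,"hand":1}]'; python3 -m creep '[{"dx":0.1,"dy":0,"dz":0,"ax":0,"ay":0,"az":0,"hand":1},{"dx":0.1,"dy":0,"dz":0,"ax":0,"ay":0,"az":0,"hand":1},{"dx":0.1,"dy":0,"dz":0,"ax":0,"ay":0,"az":0,"hand":1}]'
```

```text
time: 13.0
position: [576.4, 21.1, 113.8]
orientation: [0.602, -0.369, 0.603, 0.37]
wrist_force: [-1.0, -0.6, -3.2]
opening: 38.5
time: 13.25
position: [577.3, 20.9, 114.0]
orientation: [0.603, -0.37, 0.603, 0.369]
wrist_force: [-0.5, 0.3, -2.9]
opening: 38.5
```

```bash
python3 -m creep '[{"dx":0.1,"dy":0,"dz":0,"ax":0,"ay":0,"az":0,"hand":1},{"dx":0.1,"dy":0,"dz":0,"ax":0,"ay":0,"az":0,"hand":1},{"dx":0.1,"dy":0,"dz":0,"ax":0,"ay":0,"az":0,"hand":1}]'
```

```text
time: 13.5
position: [577.2, 20.9, 112.9]
orientation: [0.603, -0.369, 0.603, 0.369]
wrist_force: [-0.2, 0.0, -3.5]
opening: 38.7
```

```bash
python3 -m creep '[{"dx":0.1,"dy":0,"dz":0,"ax":0,"ay":0,"az":0,"hand":1},{"dx":0.1,"dy":0,"dz":0,"ax":0,"ay":0,"az":0,"hand":1},{"dx":0.1,"dy":0,"dz":0,"ax":0,"ay":0,"az":0,"hand":1}]'
```

```text
time: 13.75
position: [577.5, 20.8, 112.6]
orientation: [0.603, -0.37, 0.603, 0.369]
wrist_force: [-1.9, -0.3, 2.9]
opening: 38.5
```

Contact: the wrist force went from −3.5 to +2.9 N. Release, wait, retreat straight up.

```bash
python3 -m creep '[{"dx":0,"dy":0,"dz":0,"ax":0,"ay":0,"az":0,"hand":0},{"dx":0,"dy":0,"dz":0,"ax":0,"ay":0,"az":0,"hand":-1},{"dx":0,"dy":0,"dz":0,"ax":0,"ay":0,"az":0,"hand":-1},{"dx":0,"dy":0,"dz":0,"ax":0,"ay":0,"az":0,"hand":-1},{"dx":0,"dy":0,"dz":0,"ax":0,"ay":0,"az":0,"hand":-1}]'; python3 -m creep '[{"dx":0,"dy":0,"dz":0,"ax":0,"ay":0,"az":0,"hand":-1},{"dx":-1,"dy":0,"dz":0,"ax":0,"ay":0,"az":0,"hand":-1},{"dx":-3,"dy":0,"dz":0,"ax":0,"ay":0,"az":0,"hand":-1},{"dx":-6,"dy":0,"dz":0,"ax":0,"ay":0,"az":0,"hand":-1},{"dx":-9,"dy":0,"dz":0,"ax":0,"ay":0,"az":0,"hand":-1}]'
```

```text
time: 14.17
position: [577.2, 20.9, 111.9]
orientation: [0.603, -0.369, 0.603, 0.369]
wrist_force: [-0.7, -0.2, -0.6]
opening: 84.9
time: 14.58
position: [576.5, 21.0, 202.8]
orientation: [0.602, -0.369, 0.603, 0.37]
wrist_force: [0.7, -0.3, 0.0]
opening: 85.6
```

```bash
python3 -m creep '[{"dx":-3,"dy":0,"dz":0,"ax":0,"ay":0,"az":0,"hand":-1},{"dx":-5,"dy":2,"dz":3,"ax":0,"ay":0,"az":0,"hand":-1},{"dx":-5,"dy":4,"dz":6,"ax":0,"ay":0,"az":0,"hand":-1},{"dx":-5,"dy":6,"dz":9,"ax":0,"ay":0,"az":0,"hand":-1},{"dx":-5,"dy":8,"dz":12,"ax":0,"ay":0,"az":0,"hand":-1}]'; python3 -m creep '[{"dx":0,"dy":2,"dz":3,"ax":0,"ay":0,"az":0,"hand":-1},{"dx":0,"dy":4,"dz":6,"ax":0,"ay":0,"az":0,"hand":-1},{"dx":0,"dy":6,"dz":9,"ax":0,"ay":0,"az":0,"hand":-1},{"dx":0,"dy":6,"dz":9,"ax":0,"ay":0,"az":0,"hand":-1},{"dx":0,"dy":6,"dz":9,"ax":0,"ay":0,"az":0,"hand":-1}]'; python3 -c "
from h import *
from scipy.optimize import least_squares
for n in ('top','scene'):
    p,d=grab(n,n+'11.png'); X=cloud(n,d); hsv=cv2.cvtColor(p,cv2.COLOR_RGB2HSV)
    cv2.imwrite('pics/c11%s.png'%n, cv2.resize(p[130:250,200:350,::-1],None,fx=4,fy=4))
    b=(hsv[...,0]>100)&(hsv[...,0]<118)&(hsv[...,1]>150)&(X[...,2]>100)&(X[...,2]<175)&(abs(X[...,1]-20)<60)&(abs(X[...,0]-577)<60)
    Q=X[b]-[0,0,33]
    def f(s):
        q=Q-[s[0],s[1],0]; r=np.hypot(q[:,0],q[:,1]); z=q[:,2]; R_=596/28
        return np.where(z<116,r-20,np.sqrt(r**2+(z-130+R_)**2)-R_)
    s=least_squares(f,Q.mean(0)[:2],loss='soft_l1',f_scale=2); print(n,'head axis',s.x.round(1),b.sum(),'ztop',X[b][:,2].max().round(1))
    for r in regions_of(n,'plinth')[:1]:
        g=r['region']&(d>0)&(abs(X[...,2]-33.5)<8); print(n,'plinth',rect(X[g]),g.sum())
    for o in ('mic_blue','mic_grey','plinth','mat'):
        for r in spot_point(n,o)[:4]: print(n,o,np.round(r['at'],1),round(r['p'],2))
    # foot disc of mic: z 45
    k=(abs(X[...,2]-45)<4)&(abs(X[...,1]-20)<45)&(abs(X[...,0]-577)<45); print(n,'foot pts',k.sum(),rect(X[k]))
print(status.sense()['time'],status.sense()['position'],status.sense()['wrist_force'])
"
```

```text
time: 15.0
position: [560.3, 165.5, 253.7]
orientation: [0.604, -0.37, 0.602, 0.369]
wrist_force: [0.4, -0.7, -0.6]
opening: 85.6
time: 15.42
position: [547.3, 273.2, 252.5]
orientation: [0.602, -0.371, 0.602, 0.37]
wrist_force: [-0.0, 0.1, 1.1]
opening: 85.2
top head axis [575.6  20.9] 283 ztop 166.8
top plinth (array([575.3,  20.1]), 109.2, 57.5, 1.67) 630
top mic_blue [576.2  19.4  29.8] 0.6
top mic_blue [ 545.2 -273.2   -0.6] 0.58
top mic_blue [ 715.4 -362.5   -2.4] 0.57
top mic_blue [5.797e+02 2.130e+01 2.000e-01] 0.31
top mic_grey [ 427.7 -297.8    1.7] 0.84
top mic_grey [5.777e+02 2.320e+01 5.000e-01] 0.2
top plinth [579.1  16.5   3.4] 0.65
top mat [581.2  25.1  -1.6] 0.86
top foot pts 168 (array([568. ,  19.5]), 52.4, 38.6, -79.34)
scene head axis [584.1  19.5] 33 ztop 163.7
scene plinth (array([580.4,  21.3]), 109.9, 61.1, 4.15) 463
scene mic_blue [ 541.4 -271.8    1.2] 0.89
scene mic_blue [575.7  22.2  34.1] 0.76
scene mic_blue [ 718.7 -361.1   -2.3] 0.74
scene mic_grey [ 428.2 -295.4    2.5] 0.88
scene plinth [577.4  22.5   4.4] 0.61
scene mat [578.8  18.8  -1.8] 0.79
scene foot pts 208 (array([580.6,  20.2]), 50.6, 50.6, -61.14)
16.0167 [547.85659138 271.31470854 251.90794628] [-0.16578157  0.82277293  0.84500437]
```

View pics/c11scene.png

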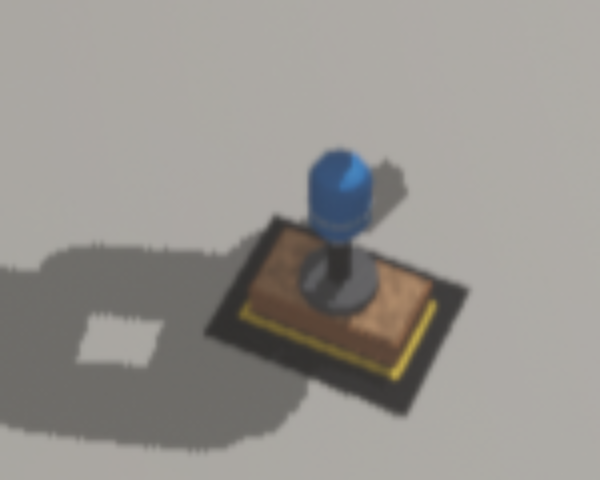

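View pics/top11.png

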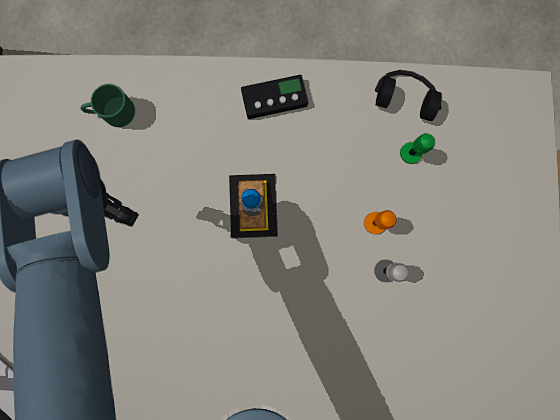

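The blue mic stands upright in the middle of the plinth (top pixel (252,200)), and the plinth is inside the outline. The grey mic (393,271) is where it was, and the arm is clear. Handing in.

```bash
python3 -c "
from h import *
print(ticket.hand_in())"
```

```text
the job is handed in; nothing more can be done
None
```

The plinth is on the mat inside the yellow outline, the blue microphone stands in the middle of it, and I handed the job in at about 16 s; no verdict is reported. I lowered both until the wrist force showed contact, let go, and moved the arm clear.

- **Plinth:** just after release, the top camera put it within about 1.5 mm of the outline centre and within 1° of its direction. A later look, with the mic standing on part of it, read about 2° different, still far inside the limit.
- **Blue mic:** the top camera put its head within about 1 mm of the plinth centre. The scene camera put the foot within about 1 mm, but its fit of the head was about 4 mm off, from only 33 pixels. Both views show it upright.
- **Grey mic:** it still shows at its starting place, within the few mm the networks are good to. The orange and green look-alikes also stayed put.
- **Camera disagreement:** the two cameras differed by 4–5 mm in x throughout. I compared mic to plinth within the same camera, so this should not affect the placing.

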